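# Tap a lens cell into its seat and lock it

### The job

The lens cell stands on the lens stage beside its shallow ring-shaped seat. With light taps on its flange from one side and then the other (under 12 N, without gripping, lifting or tipping it over) centre it until it drops flat into the seat, and only then slide the retaining clip fully home over its flange by its knob, pushing the clip with less than 25 N. Leave the other things on the bench where they are.

Things in the scene. Friction and masses are not known exactly. Their poses are not given: they have to be found in the camera images.
- cell: The lens cell: a loose steel disc (flange) 50 mm across and 14 mm high with a dark barrel 22 mm across on top of it, 30 mm high in all, about 0.24 kg. Its underside is hollow: a round bore 33 mm across and 5 mm deep in the middle, edges rounded by 1 mm. Origin at the centre of its underside, z up its axis.
- stage: Fixed lens stage: steel base 130 mm along its x, y from -64 to +168 mm, 16 mm high; a frame (top at z = 24) holds an aluminium insert plate 96 x 100 mm, its flat top at z = 26 mm, with the round seat in its middle. The insert was fastened up to 6 mm off centre in stage x and 4.5 mm in stage y; its own pose is not reported. Origin at the underside below the nominal centre; z up, y towards the clip.
- stage_centre (a point): Nominal seat centre, 26 mm above the stage's underside; the true one is up to 6 mm off in stage x, 4.5 mm in y. The seat is a ring-shaped groove 53 mm across, 4 mm deep, round a boss 30 mm across and flush with the plate: the cell drops in only when within about 2 mm of its centre. Then its origin goes from z = 26 to 22 mm of the stage and the push rises above sliding friction (1 to 2.5 N).
- clip (a joint): Travel (m) of the retaining clip along stage -y: 0 fully back, 0.060 home on its stop; friction 2 N, no spring. Flat steel bar 24 mm wide, 6 mm thick, underside 37.5 mm above the stage's underside, tip 77 mm from the stage's centre when back, 17 mm when home. Passes 1.5 mm above the flange of a seated cell, strikes an unseated one. Its rails, 40 mm wide, span stage y = 83 to 161 mm.
- clip_knob (a point): Point in the middle of the clip's black upright knob, 53 mm above the stage's underside. The knob is 16 mm across and stands from 43 to 63 mm above the stage's underside; it is at stage x = 0, y = 150 mm when the clip is fully back, y = 90 mm when home. Push it towards stage -y.
- vial_a: Bystander to be left alone: clear sample vial with a dark cap, 30 mm across, 50 mm tall; origin at the centre of its underside.
- timer: Bystander to be left alone: white square bench timer, 62x62x19 mm; origin at the centre of its underside.
- weight_50g: Bystander to be left alone: small metal calibration weight, 21 mm across, 22 mm tall; origin at the centre of its underside.
Things that resemble listed ones, but are neither listed nor needed, are in the scene too. Of the things shaped like the cell, the steel one is meant.

How it is judged:
On the way:
1. the cell lies flat in the seat while the clip is still back (z of cell in the frame of stage between 0.019 and 0.0235 m and angle between cell's own z axis and vertical below 0.035 rad and horizontal distance between cell and stage_centre below 0.0105 m and value of joint clip below 0.03 m), for 0.2 s.
At the end, for the whole second after the job is handed in: The cell lies in the seat and at rest: origin 19 to 24.5 mm above the stage's underside, tilt under 0.035 rad, within 10.5 mm of the nominal centre; the clip is home (over 56 of its 60 mm) (z of cell in the frame of stage between 0.019 and 0.0235 m and angle between cell's own z axis and vertical below 0.035 rad and horizontal distance between cell and stage_centre below 0.0105 m and value of joint clip above 0.056 m and linear speed of cell below 0.01 m/s); the robot touches nothing.
It fails at once if the fingers press on the cell with more than 12 N (contact force between the fingers and cell above 12 N).
It fails at once if the cell is lifted more than 10 mm (z of cell in the frame of stage above 0.036 m).
It fails at once if the cell is tipped by more than 0.35 rad (angle between cell's own z axis and vertical above 0.35 rad).
It fails at once if the clip is pushed with more than 25 N (contact force between the fingers and clip above 25 N).
It fails at once if a bystander is moved more than 20 mm (distance of any of vial_a, timer, weight_50g from where it was at the start of the episode above 0.02 m).
It also fails if it takes over 72 s, if anything falls off the work surface, if the arm or the gripper's body presses on something with over 40 N, if the wrist force passes 120 N, or if a joint passes its speed limit or range.

### The arm

A 7-joint arm with a two-finger parallel gripper is mounted at the origin on a cart in front of the work surface, level with it; the furniture and walls round the work are solid. World frame = base frame: x ahead of the robot, y to its left, z up, the work surface at z = 0. Lengths are in m, angles in rad, forces in N, time in s.
With the tool pointing down it reaches from about 0.425 to 0.925 m from the base axis. Payload 6.8 kg.
Tool frame: the origin (TCP) lies on the centre line of the jaws, within the pads' length; the fingertips stand 11 mm ahead of it and the grasp point (between the pads) lies 8 mm behind it; z points along the fingers, y is the direction in which the jaws open and shut (so a half turn about z gives the same grasp; the last joint's range is limited). The gripper opens to 85 mm and grips with 20 to 120 N. Pads are 22 mm wide; open, the fingers measure 114 mm over their backs; the gripper's body (76 mm by 85 mm) begins 54 mm behind the grasp point. The pads swing forward as they close: fully open they stand 13 mm farther back than shut.
Start: joints at [-1.24, 0.477, 0.022, 1.555, -0.011, 1.109, -0.083], TCP at [0.287, 0.611, 0.242] pointing down, gripper open.
Joint ranges: [-2.96, 2.96], [-0.34, 2.1], [-1.41, 1.46], [0.24, 2.44], [-1.37, 4.51], [0.17, 1.92], [-2.96, 2.96]. Speed limits (rad/s): [2.39, 2.39, 3.14, 3.14, 3.14, 3.14, 3.14].

### API

Orientations are given as a rotation vector (axis times angle).
In Python, from rig import * gives the robot as it stands. The module is installed in compiled form; this text tells all that it offers.
- The arm moves only by the tool apply_moves, never from a script. Its argument "rows" is a list of rows, each an object of numbers: "x", "y", "z": the shift along the tool's x, y, z normalised to -1 to 1, where 1 is 80 mm; "rx", "ry", "rz": the turn, a rotation vector about the tool's x, y, z normalised to -1 to 1, where 1 is 90 degrees; "grip": the opening, from 0 (shut) to 1 (fully open). In form: [{"x": .., "y": .., "z": .., "rx": .., "ry": .., "rz": .., "grip": ..}, ...]. A call has 1 to 10 rows; each row is the pose to reach, as a shift and turn from the pose commanded when the call began, along the tool's axes at that moment; what a row does not reach only later rows make up. A row lasts 1/12 s, in which the tool goes at most 41.7 mm and 7.16 degrees, less where a joint would pass 70% of its speed; a pose out of reach is approached as far as the arm can. A call with a number of a shift or a turn outside -1 to 1 is refused whole. A call with a gripper value outside its range is refused whole. The fingers move at their own pace and stop on an object; "force" is the grip in N (left out, the last holds). Time passes only in rows, so rows that repeat a pose let the fingers close. It gives the time, the measured TCP pose, the force and the opening at its end, in the units of the state.
- sense(): the state, without advancing time (a new reading comes with each control period).
- snapshot(name): name is "side" or "top"; returns a dict with "color" (384x512x3 uint8, blue, green, red), "fov_y" (degrees; the focal length in pixels is half the picture's height over the tangent of half this angle, whatever the lens; pixels are square), "cx", "cy" (the principal point, pixels), "R" (3x3) and "t" (3): a world point X has camera coordinates R X + t. Camera axes: x right, y down, z forward; pixel columns grow to the right and rows downward; lengths in m; the calibration is good to about 2 mm. A picture is of the moment at which its call begins. There is no depth.
- sign_off(): hands the job in, once; it reports no verdict.
Trained networks look in the newest picture that a camera, given by its name, has taken for a name from the list of things; names that differ only in an ending like _2 or _b are one class to them, and where a whole thing is asked for, a point or a joint stands for the part that bears it (a point fixed in the world has none). Each returns a list of dicts, best first, with "score" (0 to 1); they miss things now and then, are a little off and sometimes report something else, mostly with a low value. They report only what shows in the picture. A call takes as long as a camera call. They do not tell look-alikes from the thing itself.
- find_in(name, camera): "box" ([left, top, width, height] in pixels, round what is visible of it).
The state is a dict: "t": time; "qpos": joint angles; "joint_velocities": joint speeds; "tau": joint torques, N m; "position": TCP position; "tool_rot": TCP orientation; "contact_force": force on the tool from outside, world axes, zero at the start; "torque": the same for the moment, N m; "gripper_width": finger opening in m.
Only numpy, scipy, OpenCV 4.12 (cv2) and the standard library are available. Lean on these libraries where they do the work, as an engineer would, in place of code of your own. Each camera call takes 0.05 s, during which the arm holds its last target.

## Working session

There is one attempt and no reset: what is moved stays moved. The work goes in short steps, Python scripts to look and compute and a tool call to move; the robot and the scene stay as the last step left them, time stands still between calls to the robot, and variables do not carry over. Pictures are saved under pics/ and viewed, and the job is handed in when it is done.

Besides the shell and the picture viewer there is one more tool, called as name(argument=value, ...) on one line, values as JSON. apply_moves: Moves the arm, as the interface text tells. Scaled input: -1 to 1 covers 80 mm each way for a shift and 90 degrees each way for a turn. Its arguments: {"type":"object","properties":{"rows":{"type":"array","items":{"type":"object","properties":{"x":{"type":"number","minimum":-1,"maximum":1},"y":{"type":"number","minimum":-1,"maximum":1},"z":{"type":"number","minimum":-1,"maximum":1},"rx":{"type":"number","minimum":-1,"maximum":1},"ry":{"type":"number","minimum":-1,"maximum":1},"rz":{"type":"number","minimum":-1,"maximum":1},"grip":{"type":"number"}}}},"force":{"type":"number"}},"required":["rows"]}

```bash
mkdir -p pics; python3 - <<'E'
from rig import *
import cv2,json,numpy as np,pickle
for n in ("side","top"):
    s=snapshot(n); cv2.imwrite(f"pics/{n}0.png",s["color"]); pickle.dump(s,open(f"{n}0.pkl","wb"))
    print(n,s["fov_y"],s["cx"],s["cy"],np.round(s["R"],4).tolist(),np.round(s["t"],4).tolist())
    for k in ("cell","stage","clip","clip_knob","vial_a","timer","weight_50g"):
        print(k,[(np.round(d["box"]).tolist(),round(d["score"],2)) for d in find_in(k,n)])
s=sense();print({k:np.round(v,4).tolist() for k,v in s.items()})
E
```

```text
side 57.37464988748418 252.86482887037525 196.484407174112 [[0.9985, -0.0482, 0.0266], [0.006, -0.3839, -0.9234], [0.0547, 0.9221, -0.383]] [-0.5617, 0.0454, 0.9746]
cell [([280.0, 212.0, 20.0, 17.0], 0.74), ([237.0, 202.0, 18.0, 16.0], 0.72), ([217.0, 182.0, 54.0, 54.0], 0.57), ([233.0, 232.0, 19.0, 24.0], 0.56)]
stage [([218.0, 182.0, 53.0, 54.0], 0.89)]
clip []
clip_knob [([236.0, 181.0, 11.0, 21.0], 0.58)]
vial_a [([232.0, 171.0, 7.0, 14.0], 0.65)]
timer [([184.0, 280.0, 42.0, 31.0], 0.73)]
weight_50g [([274.0, 279.0, 12.0, 20.0], 0.53)]
top 47.788802382296566 251.35875033542928 191.18580761512948 [[-0.0161, -0.9999, 0.0035], [-0.9898, 0.0155, -0.1417], [0.1416, -0.0058, -0.9899]] [-0.0386, 0.5497, 1.0529]
cell [([250.0, 144.0, 14.0, 15.0], 0.83), ([300.0, 188.0, 19.0, 23.0], 0.76), ([283.0, 145.0, 18.0, 18.0], 0.75), ([242.0, 181.0, 22.0, 20.0], 0.58)]
stage [([188.0, 171.0, 95.0, 60.0], 0.87)]
clip []
clip_knob [([193.0, 199.0, 36.0, 12.0], 0.77)]
vial_a [([133.0, 201.0, 18.0, 16.0], 0.65), ([365.0, 211.0, 29.0, 29.0], 0.23)]
timer [([364.0, 213.0, 29.0, 27.0], 0.76)]
weight_50g []
{'t': 0.8, 'qpos': [-1.2401, 0.477, 0.0224, 1.5554, -0.0116, 1.1093, -0.0831], 'joint_velocities': [-0.0004, -0.001, -0.0013, -0.0005, 0.0003, -0.0008, -0.0002], 'tau': [0.0004, -59.6251, 1.6062, -28.1544, 0.0125, 0.0012, 0.0], 'position': [0.2867, 0.6111, 0.2423], 'tool_rot': [-0.6837, -3.0662, -0.0001], 'contact_force': [0.6412, 0.5494, 0.8288], 'torque': [0.0173, -0.054, 0.0017], 'gripper_width': 0.0853}
```

```bash
python3 - <<'E'
import cv2
a=cv2.imread("pics/top0.png");b=cv2.imread("pics/side0.png")
cv2.imwrite("pics/t1.png",cv2.resize(a[130:250,110:310],None,fx=4,fy=4,interpolation=cv2.INTER_CUBIC))
cv2.imwrite("pics/s1.png",cv2.resize(b[160:310,170:330],None,fx=4,fy=4,interpolation=cv2.INTER_CUBIC))
E
```

```text
(no output)
```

View pics/top0.png

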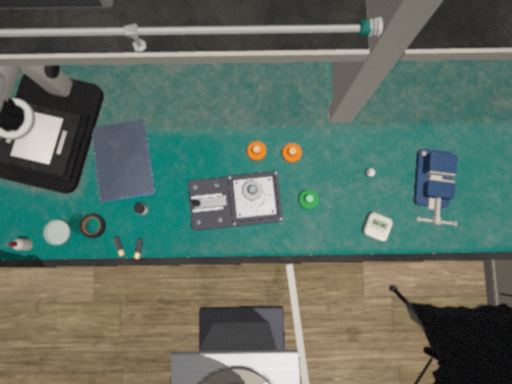

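View pics/side0.png

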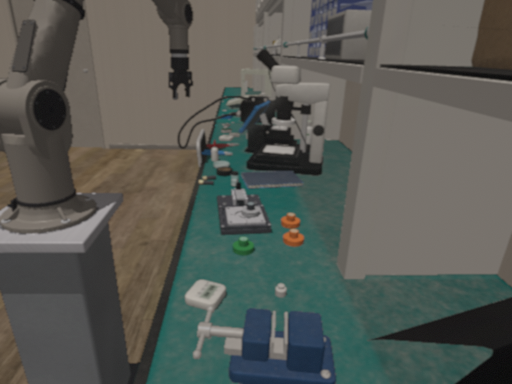

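```bash
ls -la pics
```

```text
total 1212
drwxr-xr-x 2 agent agent   4096 Dec  7 15:53 .
drwxr-xr-x 3 agent agent   4096 Dec  7 15:52 ..
-rw-r--r-- 1 agent agent 304493 Dec  7 15:53 s1.png
-rw-r--r-- 1 agent agent 240285 Dec  7 15:52 side0.png
-rw-r--r-- 1 agent agent 368693 Dec  7 15:53 t1.png
-rw-r--r-- 1 agent agent 307593 Dec  7 15:52 top0.png
```

View pics/t1.png

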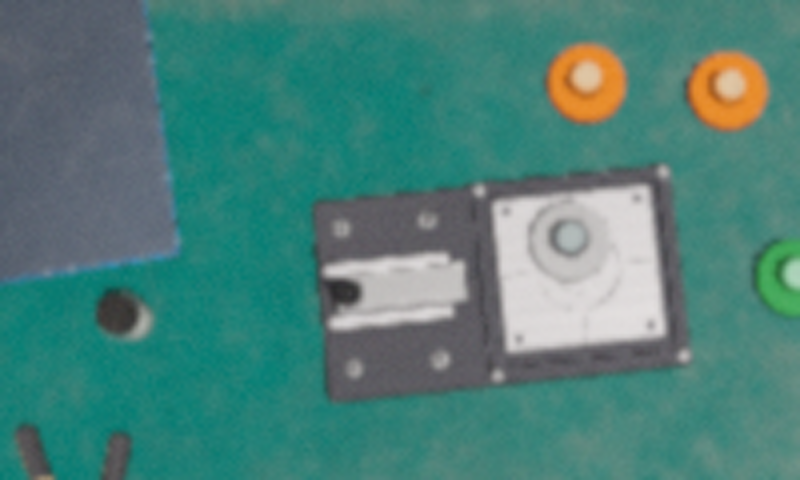

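View pics/s1.png

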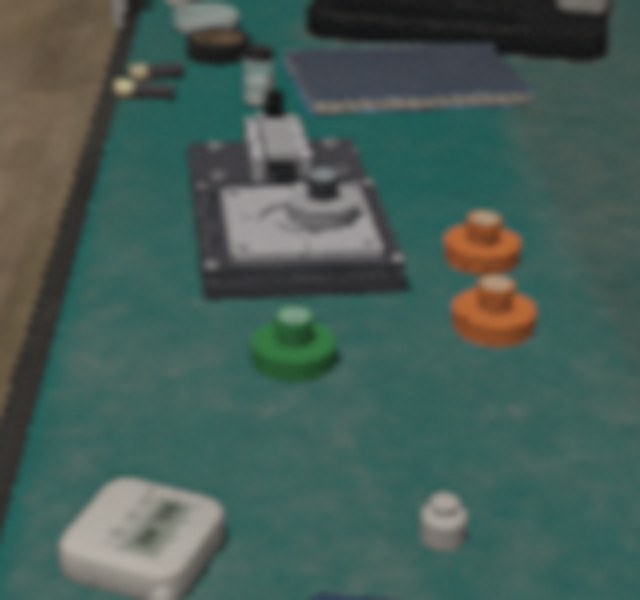

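```bash
cat > h.py <<'E'
from rig import *
import cv2,numpy as np,pickle
from scipy.spatial.transform import Rotation as Ro
def avg(n,k=6):
    S=[snapshot(n) for _ in range(k)]
    s=dict(S[0]); s["color"]=np.mean([q["color"].astype(float) for q in S],0); return s
def cam(s):
    f=s["color"].shape[0]/2/np.tan(np.radians(s["fov_y"]/2)); return f,s["cx"],s["cy"],np.array(s["R"]),np.array(s["t"])
def proj(s,X):
    f,cx,cy,R,t=cam(s); c=np.atleast_2d(X)@R.T+t; return np.c_[f*c[:,0]/c[:,2]+cx,f*c[:,1]/c[:,2]+cy]
def unproj(s,uv,z):
    f,cx,cy,R,t=cam(s); uv=np.atleast_2d(uv); d=np.c_[(uv[:,0]-cx)/f,(uv[:,1]-cy)/f,np.ones(len(uv))]@R; o=-R.T@t
    k=(z-o[2])/d[:,2]; return o+d*k[:,None]
def crop(s,u0,v0,w,h,k,name):
    c=s["color"][v0:v0+h,u0:u0+w]; cv2.imwrite(name,cv2.resize(np.clip(c,0,255).astype(np.uint8),None,fx=k,fy=k,interpolation=cv2.INTER_CUBIC))
def uncrop(p,u0,v0,k): return (np.array(p)+.5)/k-.5+[u0,v0]
E
python3 - <<'E'
from h import *
s=avg("top");pickle.dump(s,open("topA.pkl","wb"));crop(s,184,165,104,72,7.5,"pics/tA.png")
s=avg("side",4);pickle.dump(s,open("sideA.pkl","wb"));crop(s,208,170,72,72,8,"pics/sA.png")
E
```

```text
(no output)
```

View pics/tA.png

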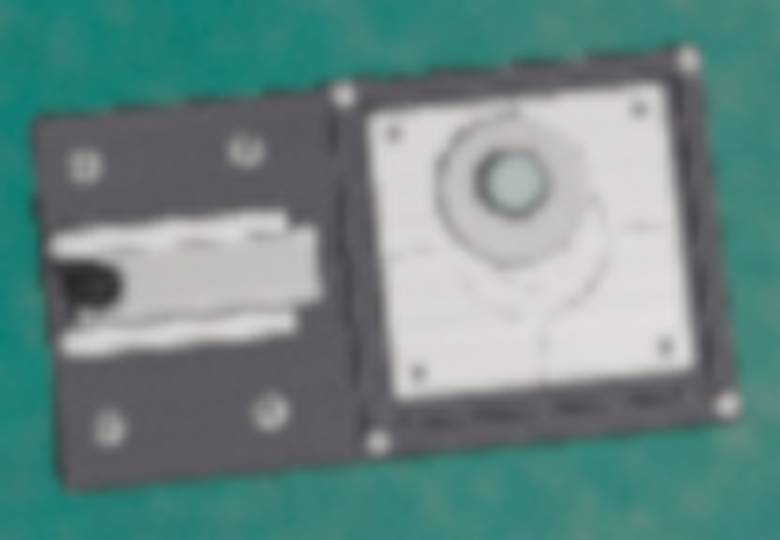

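View pics/sA.png

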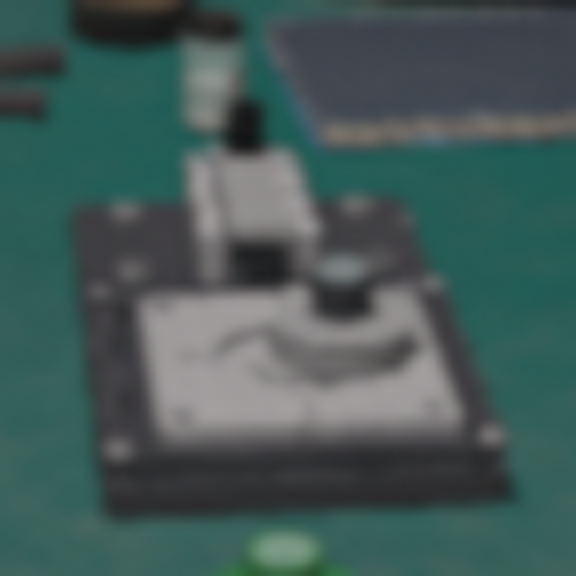

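```bash
python3 - <<'E'
from h import *
s=pickle.load(open("topA.pkl","rb"));q=pickle.load(open("sideA.pkl","rb"))
U=lambda p,z:unproj(s,uncrop(p,184,165,7.5),z)[:,:2]
P=lambda n,a:print(n,np.round(a*1000,1).tolist())
base=U([(38,118),(68,488)],.016);P("base left",base);P("len",np.linalg.norm(base[0]-base[1]))
fr=U([(688,60),(728,404),(376,443),(343,96)],.024);P("frame screws",fr)
pc=U([(368,112),(662,82),(694,366),(398,398)],.026);P("plate",pc);P("plate c",pc.mean(0))
print([round(1000*np.linalg.norm(pc[i]-pc[(i+1)%4]),1) for i in range(4)])
d=U([(394,132),(640,108),(665,346),(419,372)],.026);P("dots c",d.mean(0))
P("axis ends",U([(394,255),(660,224),(513,105),(545,372)],.026))
P("barrel",U([(515,183)],.056));P("flange top",U([(513,188)],.040));P("knob top",U([(95,285)],.063))
P("clip tip",U([(320,226),(322,302)],.0435))
v=(pc[0]+pc[3]-pc[1]-pc[2]);print("yaw of stage y dir",np.degrees(np.arctan2(v[1],v[0])))
v=base.mean(0)-fr.mean(0);print("yaw2",np.degrees(np.arctan2(v[1],v[0])))
V=lambda p,z:unproj(q,uncrop(p,208,170,8),z)[:,:2]
P("side barrel",V([(342,267)],.056));pl=V([(138,293),(410,287),(466,424),(163,440)],.026);P("side plate",pl);P("c",pl.mean(0))
E
```

```text
base left [[583.3, 114.0], [456.0, 103.3]]
len 127.7
frame screws [[598.6, -109.7], [480.3, -120.4], [469.1, -1.4], [587.9, 8.6]]
plate [[581.9, 0.1], [590.7, -100.5], [493.2, -109.1], [484.0, -9.1]]
plate c [537.4, -54.7]
[np.float64(101.0), np.float64(97.9), np.float64(100.5), np.float64(98.3)]
dots c [537.4, -54.3]
axis ends [[532.6, -8.2], [541.8, -98.7], [583.5, -49.5], [492.0, -58.8]]
barrel [[552.2, -49.5]]
flange top [[552.8, -48.9]]
knob top [[519.5, 88.6]]
clip tip [[540.5, 15.8], [514.9, 15.4]]
yaw of stage y dir 95.14796356925865
yaw2 94.98099728077757
side barrel [[551.7, -52.5]]
side plate [[482.7, -7.5], [578.7, -1.2], [589.7, -108.6], [493.3, -120.1]]
c [536.1, -59.3]
```

apply_moves(rows=[{"x": -0.4, "y": -0.32, "z": 0, "grip": 0}, {"x": -0.8, "y": -0.64, "grip": 0}, {"x": -1, "y": -0.8, "grip": 0}, {"x": -1, "y": -0.8, "grip": 0}], force=20)

```text
validation failed for argument at $.ro...
```

apply_moves(rows=[{"x": -0.4, "y": -0.32, "z": 0, "rx": 0, "ry": 0, "rz": 0, "grip": 0}, {"x": -0.8, "y": -0.64, "z": 0, "rx": 0, "ry": 0, "rz": 0, "grip": 0}, {"x": -1, "y": -0.8, "z": 0, "rx": 0, "ry": 0, "rz": 0, "grip": 0}], force=20)

```text
t: 1.55
position: [0.335, 0.5147, 0.2421]
tool_rot: [0.689, 3.063, -0.003]
contact_force: [1.2, -0.5, 0.5]
gripper_width: 0.0519
```

apply_moves(rows=[{"x": -0.4, "y": -0.32, "z": 0, "rx": 0, "ry": 0, "rz": 0, "grip": 0}, {"x": -0.8, "y": -0.64, "z": 0, "rx": 0, "ry": 0, "rz": 0, "grip": 0}, {"x": -1, "y": -0.8, "z": 0, "rx": 0, "ry": 0, "rz": 0, "grip": 0}])

```text
t: 1.8
position: [0.3801, 0.4221, 0.2425]
tool_rot: [0.691, 3.063, -0.003]
contact_force: [0.6, -1.1, -0.4]
gripper_width: 0.0122
```

apply_moves(rows=[{"x": -0.4, "y": -0.32, "z": 0, "rx": 0, "ry": 0, "rz": 0, "grip": 0}, {"x": -0.8, "y": -0.64, "z": 0, "rx": 0, "ry": 0, "rz": 0, "grip": 0}, {"x": -1, "y": -0.8, "z": 0, "rx": 0, "ry": 0, "rz": 0, "grip": 0}])

```text
t: 2.05
position: [0.4249, 0.3301, 0.2425]
tool_rot: [0.691, 3.063, -0.002]
contact_force: [0.9, -0.6, -0.5]
gripper_width: 0.0002
```

apply_moves(rows=[{"x": -0.4, "y": -0.32, "z": 0, "rx": 0, "ry": 0, "rz": 0, "grip": 0}, {"x": -0.8, "y": -0.64, "z": 0, "rx": 0, "ry": 0, "rz": 0, "grip": 0}, {"x": -1, "y": -0.8, "z": 0, "rx": 0, "ry": 0, "rz": 0, "grip": 0}])

```text
t: 2.3
position: [0.4698, 0.2381, 0.2427]
tool_rot: [0.691, 3.063, -0.002]
contact_force: [0.8, -1.0, 0.6]
gripper_width: -0.0003
```

apply_moves(rows=[{"x": -0.4, "y": -0.32, "z": 0, "rx": 0, "ry": 0, "rz": 0, "grip": 0}, {"x": -0.8, "y": -0.64, "z": 0, "rx": 0, "ry": 0, "rz": 0, "grip": 0}, {"x": -1, "y": -0.8, "z": 0, "rx": 0, "ry": 0, "rz": 0, "grip": 0}])

```text
t: 2.55
position: [0.5148, 0.1461, 0.2428]
tool_rot: [0.691, 3.063, -0.002]
contact_force: [-0.2, -0.6, 0.6]
gripper_width: -0.0002
```

apply_moves(rows=[{"x": -0.4, "y": -0.32, "z": 0, "rx": 0, "ry": 0, "rz": 0, "grip": 0}, {"x": -0.8, "y": -0.64, "z": 0, "rx": 0, "ry": 0, "rz": 0, "grip": 0}, {"x": -1, "y": -0.8, "z": 0, "rx": 0, "ry": 0, "rz": 0, "grip": 0}])

```text
t: 2.8
position: [0.5598, 0.054, 0.2428]
tool_rot: [0.691, 3.062, -0.002]
contact_force: [-0.1, -0.5, -0.0]
gripper_width: 0.0002
```

apply_moves(rows=[{"x": -0.4, "y": -0.32, "z": 0, "rx": 0, "ry": 0, "rz": -0.08, "grip": 0}, {"x": -0.8, "y": -0.64, "z": 0, "rx": 0, "ry": 0, "rz": -0.16, "grip": 0}, {"x": -0.97, "y": -0.81, "z": 0, "rx": 0, "ry": 0, "rz": -0.24, "grip": 0}, {"x": -0.97, "y": -0.81, "z": 0, "rx": 0, "ry": 0, "rz": -0.32, "grip": 0}, {"x": -0.97, "y": -0.81, "z": 0, "rx": 0, "ry": 0, "rz": -0.4, "grip": 0}, {"x": -0.97, "y": -0.81, "z": 0, "rx": 0, "ry": 0, "rz": -0.493, "grip": 0}, {"x": -0.97, "y": -0.81, "z": 0, "rx": 0, "ry": 0, "rz": -0.493, "grip": 0}, {"x": -0.97, "y": -0.81, "z": 0, "rx": 0, "ry": 0, "rz": -0.493, "grip": 0}])

```text
t: 3.47
position: [0.6009, -0.0323, 0.2424]
tool_rot: [-0.526, 3.097, 0.0]
contact_force: [0.3, -0.3, -0.0]
gripper_width: 0.0002
```

```bash
cat > st.py <<'E'
from h import *
s=sense();R=Ro.from_rotvec(s["tool_rot"]).as_matrix()
print(round(s["t"],2),np.round(s["position"],4),"yawx",np.degrees(np.arctan2(R[1,0],R[0,0])).round(2),"zax",np.round(R[:,2],4),"F",np.round(s["contact_force"],2),"w",round(float(s["gripper_width"]),4),"q",np.round(s["qpos"],2))
E
python3 st.py
```

```text
3.47 [ 0.6009 -0.0323  0.2424] yawx -160.71 zax [ 2.e-04  2.e-04 -1.e+00] F [ 0.26 -0.31 -0.03] w 0.0002 q [-0.18  0.36  0.16  1.75 -0.07  1.04  1.92]
```

apply_moves(rows=[{"x": 0, "y": 0, "z": 0.5, "rx": 0, "ry": 0, "rz": 0, "grip": 0}, {"x": 0, "y": 0, "z": 1, "rx": 0, "ry": 0, "rz": 0, "grip": 0}])

```text
t: 3.63
position: [0.6033, -0.0321, 0.1641]
tool_rot: [-0.52, 3.091, -0.001]
contact_force: [0.8, -0.0, -0.3]
gripper_width: 0.0003
```

apply_moves(rows=[{"x": 0, "y": 0, "z": 0.5, "rx": 0, "ry": 0, "rz": 0, "grip": 0}, {"x": 0, "y": 0, "z": 1, "rx": 0, "ry": 0, "rz": 0, "grip": 0}, {"x": 0, "y": 0, "z": 1, "rx": 0, "ry": 0, "rz": 0, "grip": 0}])

```text
t: 3.88
position: [0.5953, -0.0317, 0.0749]
tool_rot: [0.521, -3.085, -0.002]
contact_force: [-1.4, -0.1, 0.6]
gripper_width: 0.0002
```

```bash
python3 st.py; python3 - <<'E'
from h import *
s=avg("side",3);pickle.dump(s,open("sideB.pkl","wb"));crop(s,200,130,100,110,5.4,"pics/sB.png")
t=avg("top",3);pickle.dump(t,open("topB.pkl","wb"));crop(t,184,140,104,97,6,"pics/tB.png")
p=np.array(sense()["position"])
for a in (.011,.024): print((proj(s,p-[0,0,a])-[200,130])*5.4)
E
```

```text
3.88 [ 0.5953 -0.0317  0.0749] yawx -160.83 zax [-1.320e-02 -6.000e-04 -9.999e-01] F [-1.45 -0.12  0.64] w 0.0002 q [-0.15  0.56  0.13  1.87 -0.11  0.73  1.95]
[[373.17785266 344.61893246]]
[[372.03509713 368.52416237]]
```

View pics/sB.png

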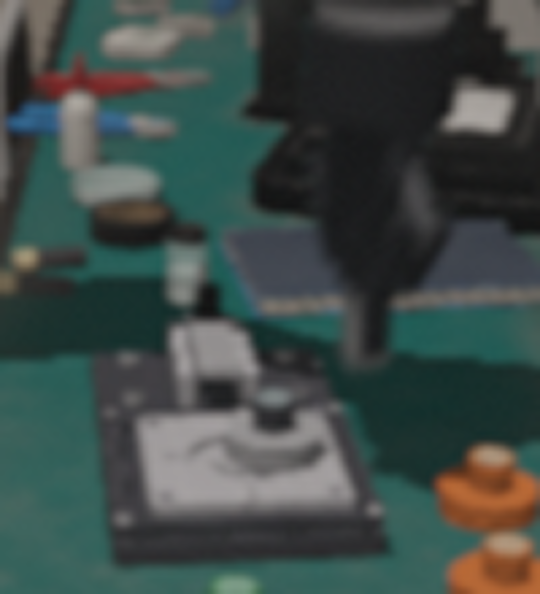

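View pics/tB.png

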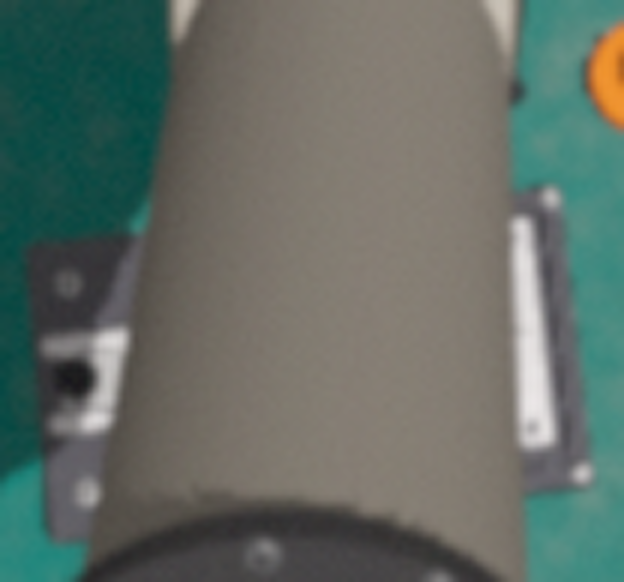

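```bash
python3 st.py; python3 - <<'E'
from h import *
s=avg("side",2);crop(s,230,170,60,60,9,"pics/sC.png")
p=np.array(sense()["position"])
for a in (.011,.024): print((proj(s,p-[0,0,a])-[230,170])*9)
E
```

```text
4.18 [ 0.603  -0.0322  0.0853] yawx -160.8 zax [ 5.1e-03  2.0e-04 -1.0e+00] F [-0.58 -0.3   0.29] w -0.0001 q [-0.15  0.55  0.13  1.87 -0.1   0.73  1.95]
[[349.82591795 216.1874072 ]]
[[347.93307936 256.00721149]]
```

View pics/sC.png

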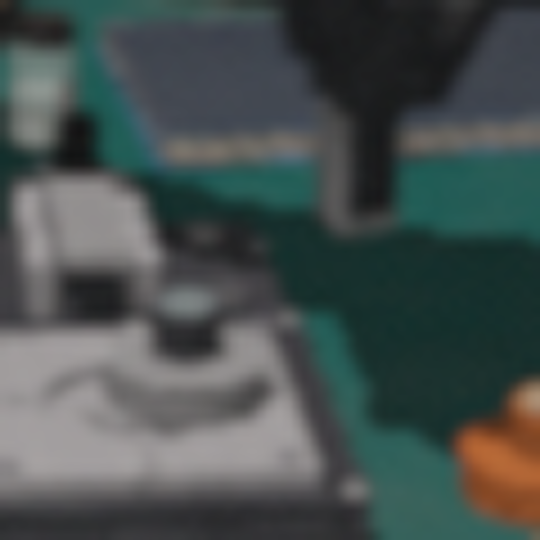

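apply_moves(rows=[{"x": 0, "y": 0, "z": 0.1, "rx": 0, "ry": 0, "rz": 0, "grip": 0}, {"x": 0, "y": 0, "z": 0.2, "rx": 0, "ry": 0, "rz": 0, "grip": 0}, {"x": 0, "y": 0, "z": 0.3, "rx": 0, "ry": 0, "rz": 0, "grip": 0}, {"x": 0, "y": 0, "z": 0.38, "rx": 0, "ry": 0, "rz": 0, "grip": 0}, {"x": 0, "y": 0, "z": 0.44, "rx": 0, "ry": 0, "rz": 0, "grip": 0}, {"x": 0, "y": 0, "z": 0.48, "rx": 0, "ry": 0, "rz": 0, "grip": 0}, {"x": 0, "y": 0, "z": 0.5, "rx": 0, "ry": 0, "rz": 0, "grip": 0}, {"x": 0, "y": 0, "z": 0.5, "rx": 0, "ry": 0, "rz": 0, "grip": 0}, {"x": 0, "y": 0, "z": 0.5, "rx": 0, "ry": 0, "rz": 0, "grip": 0}])

```text
t: 5.03
position: [0.601, -0.0321, 0.0423]
tool_rot: [-0.525, 3.097, -0.0]
contact_force: [0.4, 0.3, 0.5]
gripper_width: 0.0003
```

```bash
python3 st.py
```

```text
5.03 [ 0.601  -0.0321  0.0423] yawx -160.78 zax [ 1.e-04 -0.e+00 -1.e+00] F [0.38 0.31 0.52] w 0.0003 q [-0.14  0.61  0.12  1.88 -0.11  0.66  1.96]
```

apply_moves(rows=[{"x": 0.02, "y": 0, "z": 0, "rx": 0, "ry": 0, "rz": 0, "grip": 0}, {"x": 0.04, "y": 0, "z": 0, "rx": 0, "ry": 0, "rz": 0, "grip": 0}, {"x": 0.06, "y": 0, "z": 0, "rx": 0, "ry": 0, "rz": 0, "grip": 0}, {"x": 0.08, "y": 0, "z": 0, "rx": 0, "ry": 0, "rz": 0, "grip": 0}, {"x": 0.1, "y": 0, "z": 0, "rx": 0, "ry": 0, "rz": 0, "grip": 0}, {"x": 0.115, "y": 0, "z": 0, "rx": 0, "ry": 0, "rz": 0, "grip": 0}, {"x": 0.125, "y": 0, "z": 0, "rx": 0, "ry": 0, "rz": 0, "grip": 0}])

```text
t: 5.62
position: [0.5912, -0.0355, 0.0423]
tool_rot: [0.524, -3.097, 0.0]
contact_force: [-0.5, -0.2, 0.1]
gripper_width: 0.0004
```

apply_moves(rows=[{"x": 0.01, "y": 0, "z": 0, "rx": 0, "ry": 0, "rz": 0, "grip": 0}, {"x": 0.02, "y": 0, "z": 0, "rx": 0, "ry": 0, "rz": 0, "grip": 0}, {"x": 0.03, "y": 0, "z": 0, "rx": 0, "ry": 0, "rz": 0, "grip": 0}, {"x": 0.04, "y": 0, "z": 0, "rx": 0, "ry": 0, "rz": 0, "grip": 0}, {"x": 0.05, "y": 0, "z": 0, "rx": 0, "ry": 0, "rz": 0, "grip": 0}])

```text
t: 6.03
position: [0.5876, -0.0367, 0.0423]
tool_rot: [0.525, -3.097, -0.0]
contact_force: [-0.6, 0.3, -0.3]
gripper_width: -0.0
```

apply_moves(rows=[{"x": 0.01, "y": 0, "z": 0, "rx": 0, "ry": 0, "rz": 0, "grip": 0}, {"x": 0.02, "y": 0, "z": 0, "rx": 0, "ry": 0, "rz": 0, "grip": 0}, {"x": 0.03, "y": 0, "z": 0, "rx": 0, "ry": 0, "rz": 0, "grip": 0}, {"x": 0.04, "y": 0, "z": 0, "rx": 0, "ry": 0, "rz": 0, "grip": 0}, {"x": 0.05, "y": 0, "z": 0, "rx": 0, "ry": 0, "rz": 0, "grip": 0}])

```text
t: 6.45
position: [0.5843, -0.0379, 0.0424]
tool_rot: [-0.525, 3.097, 0.0]
contact_force: [1.5, -0.0, -1.0]
gripper_width: 0.0002
```

```bash
python3 st.py; python3 - <<'E'
from h import *
s=avg("side",2);crop(s,208,170,72,72,8,"pics/sD.png")
E
```

```text
6.45 [ 0.5843 -0.0379  0.0424] yawx -160.76 zax [ 9.e-04  2.e-04 -1.e+00] F [ 1.54 -0.04 -0.97] w 0.0002 q [-0.13  0.59  0.12  1.92 -0.11  0.63  1.96]
```

View pics/sD.png

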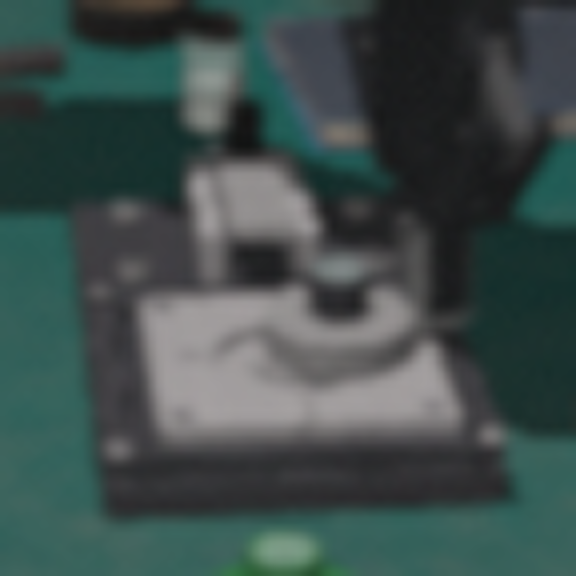

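apply_moves(rows=[{"x": 0.0125, "y": 0, "z": 0, "rx": 0, "ry": 0, "rz": 0, "grip": 0}, {"x": 0.025, "y": 0, "z": 0, "rx": 0, "ry": 0, "rz": 0, "grip": 0}, {"x": 0.0375, "y": 0, "z": 0, "rx": 0, "ry": 0, "rz": 0, "grip": 0}, {"x": 0.05, "y": 0, "z": 0, "rx": 0, "ry": 0, "rz": 0, "grip": 0}, {"x": 0.0625, "y": 0, "z": 0, "rx": 0, "ry": 0, "rz": 0, "grip": 0}])

```text
t: 6.97
position: [0.5791, -0.0397, 0.0423]
tool_rot: [-0.525, 3.097, 0.0]
contact_force: [0.9, 0.1, -0.4]
gripper_width: -0.0001
```

apply_moves(rows=[{"x": 0.0125, "y": 0, "z": 0, "rx": 0, "ry": 0, "rz": 0, "grip": 0}, {"x": 0.025, "y": 0, "z": 0, "rx": 0, "ry": 0, "rz": 0, "grip": 0}, {"x": 0.0375, "y": 0, "z": 0, "rx": 0, "ry": 0, "rz": 0, "grip": 0}, {"x": 0.05, "y": 0, "z": 0, "rx": 0, "ry": 0, "rz": 0, "grip": 0}, {"x": 0.0625, "y": 0, "z": 0, "rx": 0, "ry": 0, "rz": 0, "grip": 0}])

```text
t: 7.38
position: [0.5744, -0.0413, 0.0423]
tool_rot: [-0.525, 3.097, 0.0]
contact_force: [2.3, 0.5, -0.5]
gripper_width: -0.0004
```

```bash
python3 st.py; python3 - <<'E'
from h import *
s=avg("side",3);crop(s,208,170,72,72,8,"pics/sE.png")
E
```

```text
7.38 [ 0.5744 -0.0413  0.0423] yawx -160.77 zax [ 1.e-04  0.e+00 -1.e+00] F [ 2.28  0.49 -0.5 ] w -0.0004 q [-0.13  0.58  0.12  1.95 -0.11  0.62  1.97]
```

View pics/sE.png

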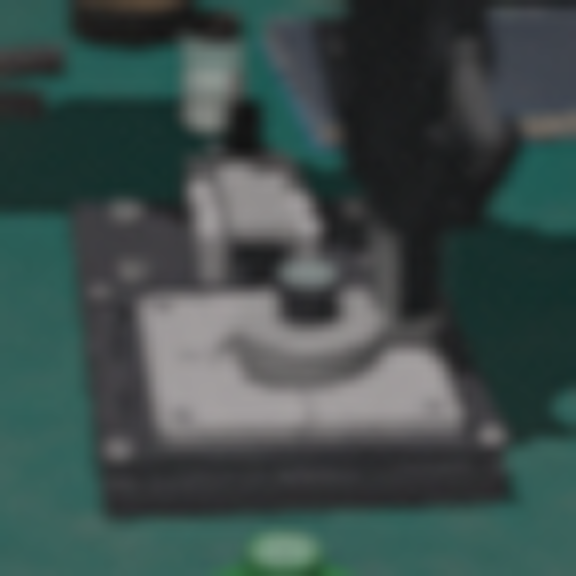

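apply_moves(rows=[{"x": 0.007, "y": 0, "z": 0, "rx": 0, "ry": 0, "rz": 0, "grip": 0}, {"x": 0.014, "y": 0, "z": 0, "rx": 0, "ry": 0, "rz": 0, "grip": 0}, {"x": 0.021, "y": 0, "z": 0, "rx": 0, "ry": 0, "rz": 0, "grip": 0}, {"x": 0.025, "y": 0, "z": 0, "rx": 0, "ry": 0, "rz": 0, "grip": 0}])

```text
t: 7.87
position: [0.572, -0.0421, 0.0421]
tool_rot: [0.524, -3.097, -0.0]
contact_force: [0.2, -0.3, -0.5]
gripper_width: 0.0002
```

```bash
python3 st.py; python3 - <<'E'
from h import *
s=avg("side",3);crop(s,208,170,72,72,8,"pics/sF.png")
E
```

```text
7.87 [ 0.572  -0.0421  0.0421] yawx -160.77 zax [-9.e-04 -1.e-04 -1.e+00] F [ 0.23 -0.26 -0.49] w 0.0002 q [-0.13  0.58  0.12  1.95 -0.11  0.62  1.97]
```

View pics/sF.png

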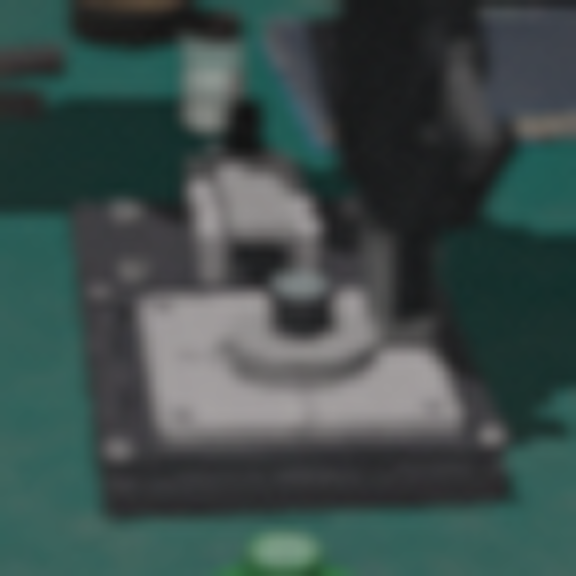

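apply_moves(rows=[{"x": -0.05, "y": 0, "z": 0, "rx": 0, "ry": 0, "rz": 0, "grip": 0}, {"x": -0.12, "y": 0, "z": 0, "rx": 0, "ry": 0, "rz": 0, "grip": 0}, {"x": -0.2, "y": 0, "z": -0.1, "rx": 0, "ry": 0, "rz": 0, "grip": 0}, {"x": -0.25, "y": 0, "z": -0.3, "rx": 0, "ry": 0, "rz": 0, "grip": 0}, {"x": -0.25, "y": 0, "z": -0.6, "rx": 0, "ry": 0, "rz": 0, "grip": 0}, {"x": -0.25, "y": 0, "z": -0.9, "rx": 0, "ry": 0, "rz": 0, "grip": 0}, {"x": -0.25, "y": 0, "z": -1, "rx": 0, "ry": 0, "rz": 0, "grip": 0}, {"x": -0.25, "y": 0, "z": -1, "rx": 0, "ry": 0, "rz": 0, "grip": 0}])

```text
t: 8.68
position: [0.5937, -0.0352, 0.1251]
tool_rot: [-0.524, 3.092, -0.001]
contact_force: [-1.1, 0.5, 0.6]
gripper_width: 0.0
```

```bash
python3 st.py; python3 - <<'E'
from h import *
s=avg("side",3);crop(s,208,170,72,72,8,"pics/sG.png")
E
```

```text
8.68 [ 0.5937 -0.0352  0.1251] yawx -160.77 zax [ 5.4e-03  3.0e-04 -1.0e+00] F [-1.08  0.52  0.64] w 0.0 q [-0.16  0.48  0.14  1.87 -0.09  0.8   1.94]
```

View pics/sG.png

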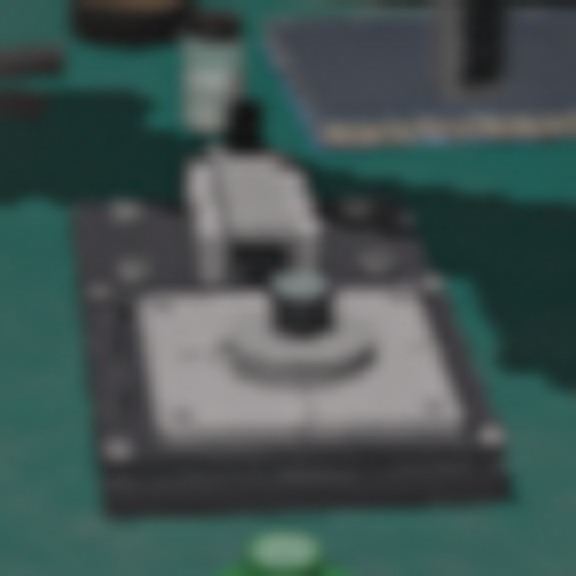

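apply_moves(rows=[{"x": 0.05, "y": 0.3, "z": 0, "rx": 0, "ry": 0, "rz": 0.07, "grip": 0}, {"x": 0.1, "y": 0.6, "z": 0, "rx": 0, "ry": 0, "rz": 0.14, "grip": 0}, {"x": 0.15, "y": 0.9, "z": 0, "rx": 0, "ry": 0, "rz": 0.21, "grip": 0}, {"x": 0.15, "y": 1, "z": 0, "rx": 0, "ry": 0, "rz": 0.28, "grip": 0}, {"x": 0.15, "y": 1, "z": 0, "rx": 0, "ry": 0, "rz": 0.35, "grip": 0}, {"x": 0.15, "y": 1, "z": 0, "rx": 0, "ry": 0, "rz": 0.42, "grip": 0}, {"x": 0.15, "y": 1, "z": 0, "rx": 0, "ry": 0, "rz": 0.49, "grip": 0}, {"x": 0.15, "y": 1, "z": 0, "rx": 0, "ry": 0, "rz": 0.56, "grip": 0}, {"x": 0.15, "y": 1, "z": 0, "rx": 0, "ry": 0, "rz": 0.63, "grip": 0}, {"x": 0.15, "y": 1, "z": 0, "rx": 0, "ry": 0, "rz": 0.63, "grip": 0}])

```text
t: 9.67
position: [0.5528, 0.0362, 0.1208]
tool_rot: [-1.014, -2.971, 0.003]
contact_force: [-0.2, -0.4, -0.9]
gripper_width: -0.0002
```

```bash
python3 st.py; python3 - <<'E'
from h import *
s=sense();R=Ro.from_rotvec(s["tool_rot"]).as_matrix()
d=np.array([.5165,.1235,.1223])-s["position"];print("tool delta/80mm",np.round(R.T@d/.08,3))
s=pickle.load(open("sideB.pkl","rb"))
for z in (.052,.056):print(unproj(s,uncrop((301,284),208,170,8),z)*1000)
E
```

```text
9.67 [0.5528 0.0362 0.1208] yawx 142.32 zax [-0.0027 -0.0011 -1.    ] F [-0.19 -0.43 -0.92] w -0.0002 q [-0.48  0.45  0.38  1.97 -0.24  0.76  0.96]
tool delta/80mm [ 1.026  0.587 -0.019]
[[537.94750554 -57.57244757  52.        ]]
[[537.62215824 -66.57241662  56.        ]]
```

apply_moves(rows=[{"x": 0.25, "y": 0.15, "z": 0, "rx": 0, "ry": 0, "rz": 0.07, "grip": 0}, {"x": 0.5, "y": 0.3, "z": 0, "rx": 0, "ry": 0, "rz": 0.14, "grip": 0}, {"x": 0.75, "y": 0.45, "z": 0, "rx": 0, "ry": 0, "rz": 0.21, "grip": 0}, {"x": 1, "y": 0.585, "z": 0, "rx": 0, "ry": 0, "rz": 0.28, "grip": 0}, {"x": 1, "y": 0.585, "z": 0, "rx": 0, "ry": 0, "rz": 0.35, "grip": 0}, {"x": 1, "y": 0.585, "z": 0, "rx": 0, "ry": 0, "rz": 0.42, "grip": 0}, {"x": 1, "y": 0.585, "z": 0, "rx": 0, "ry": 0, "rz": 0.49, "grip": 0}, {"x": 1, "y": 0.585, "z": 0, "rx": 0, "ry": 0, "rz": 0.526, "grip": 0}, {"x": 1, "y": 0.585, "z": 0, "rx": 0, "ry": 0, "rz": 0.526, "grip": 0}, {"x": 1, "y": 0.585, "z": 0, "rx": 0, "ry": 0, "rz": 0.526, "grip": 0}])

```text
t: 10.5
position: [0.5182, 0.1219, 0.1216]
tool_rot: [-2.113, -2.324, 0.003]
contact_force: [0.6, 0.2, 0.3]
gripper_width: 0.0002
```

```bash
python3 st.py; python3 - <<'E'
from h import *
t=avg("top",3);crop(t,184,150,104,90,7,"pics/tC.png")
s=avg("side",3);crop(s,208,140,72,72,8,"pics/sH.png")
E
```

```text
10.5 [0.5182 0.1219 0.1216] yawx 95.44 zax [-0.0013 -0.001  -1.    ] F [0.59 0.16 0.26] w 0.0002 q [-0.81  0.46  0.59  2.03 -0.36  0.76  0.09]
```

View pics/tC.png

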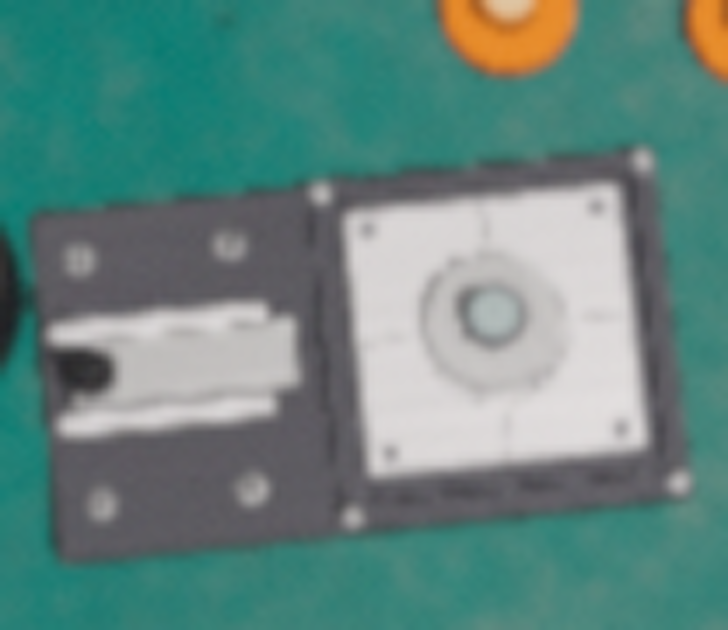

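View pics/sH.png

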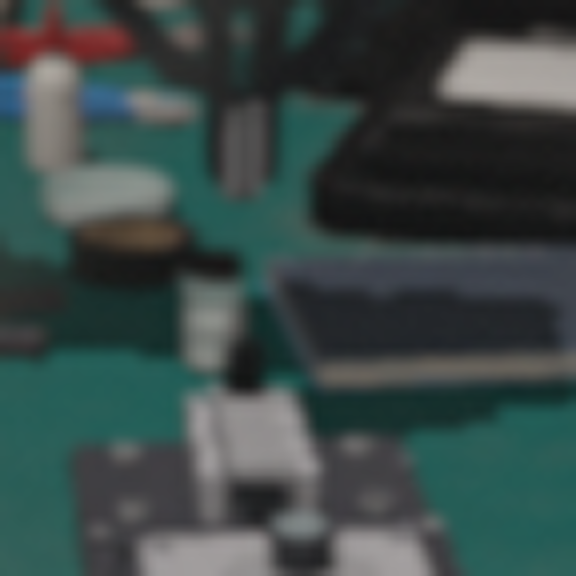

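apply_moves(rows=[{"x": 0, "y": 0, "z": 0.1, "rx": 0, "ry": 0, "rz": 0, "grip": 0}, {"x": 0, "y": 0, "z": 0.2, "rx": 0, "ry": 0, "rz": 0, "grip": 0}, {"x": 0, "y": 0, "z": 0.35, "rx": 0, "ry": 0, "rz": 0, "grip": 0}, {"x": 0, "y": 0, "z": 0.5, "rx": 0, "ry": 0, "rz": 0, "grip": 0}, {"x": 0, "y": 0, "z": 0.62, "rx": 0, "ry": 0, "rz": 0, "grip": 0}, {"x": 0, "y": 0, "z": 0.7, "rx": 0, "ry": 0, "rz": 0, "grip": 0}, {"x": 0, "y": 0, "z": 0.76, "rx": 0, "ry": 0, "rz": 0, "grip": 0}, {"x": 0, "y": 0, "z": 0.78, "rx": 0, "ry": 0, "rz": 0, "grip": 0}, {"x": 0, "y": 0, "z": 0.78, "rx": 0, "ry": 0, "rz": 0, "grip": 0}, {"x": 0, "y": 0, "z": 0.78, "rx": 0, "ry": 0, "rz": 0, "grip": 0}])

```text
t: 11.63
position: [0.519, 0.122, 0.0601]
tool_rot: [2.119, 2.319, 0.001]
contact_force: [0.1, -0.3, 0.8]
gripper_width: 0.0002
```

```bash
python3 st.py; python3 - <<'E'
from h import *
s=avg("side",2);crop(s,208,160,72,72,8,"pics/sI.png")
E
```

```text
11.63 [0.519  0.122  0.0601] yawx 95.18 zax [ 5.e-04  2.e-04 -1.e+00] F [ 0.09 -0.34  0.84] w 0.0002 q [-0.75  0.55  0.51  2.06 -0.45  0.64  0.16]
```

View pics/sI.png

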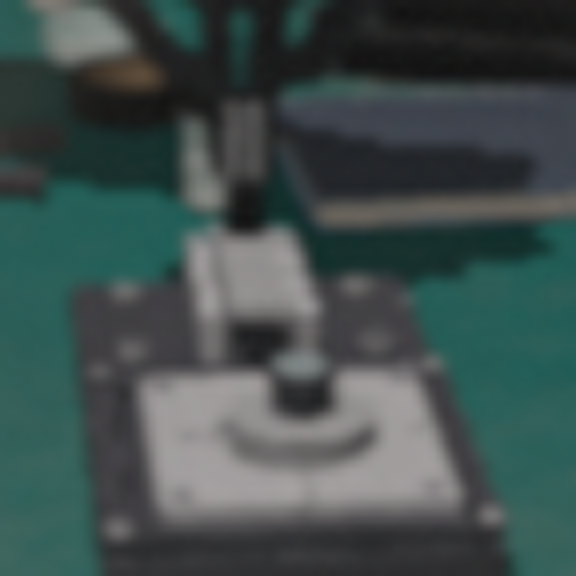

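apply_moves(rows=[{"x": -0.03, "y": 0, "z": 0, "rx": 0, "ry": 0, "rz": 0, "grip": 0}, {"x": -0.06, "y": 0, "z": 0, "rx": 0, "ry": 0, "rz": 0, "grip": 0}, {"x": -0.09, "y": 0, "z": 0, "rx": 0, "ry": 0, "rz": 0, "grip": 0}, {"x": -0.11, "y": 0, "z": 0, "rx": 0, "ry": 0, "rz": 0, "grip": 0}, {"x": -0.13, "y": 0, "z": 0, "rx": 0, "ry": 0, "rz": 0, "grip": 0}, {"x": -0.15, "y": 0, "z": 0, "rx": 0, "ry": 0, "rz": 0, "grip": 0}, {"x": -0.17, "y": 0, "z": 0, "rx": 0, "ry": 0, "rz": 0, "grip": 0}, {"x": -0.19, "y": 0, "z": 0, "rx": 0, "ry": 0, "rz": 0, "grip": 0}, {"x": -0.21, "y": 0, "z": 0, "rx": 0, "ry": 0, "rz": 0, "grip": 0}, {"x": -0.23, "y": 0, "z": 0, "rx": 0, "ry": 0, "rz": 0, "grip": 0}])

```text
t: 12.57
position: [0.5203, 0.104, 0.0599]
tool_rot: [-2.118, -2.32, -0.0]
contact_force: [0.7, 0.4, 0.1]
gripper_width: -0.0
```

apply_moves(rows=[{"x": -0.02, "y": 0, "z": 0, "rx": 0, "ry": 0, "rz": 0, "grip": 0}, {"x": -0.04, "y": 0, "z": 0, "rx": 0, "ry": 0, "rz": 0, "grip": 0}, {"x": -0.07, "y": 0, "z": 0, "rx": 0, "ry": 0, "rz": 0, "grip": 0}, {"x": -0.1, "y": 0, "z": 0, "rx": 0, "ry": 0, "rz": 0, "grip": 0}, {"x": -0.13, "y": 0, "z": 0, "rx": 0, "ry": 0, "rz": 0, "grip": 0}])

```text
t: 12.98
position: [0.5213, 0.0931, 0.0599]
tool_rot: [-2.119, -2.32, -0.0]
contact_force: [0.3, 1.8, 1.2]
gripper_width: 0.0001
```

```bash
python3 st.py; python3 - <<'E'
from h import *
s=avg("side",2);crop(s,208,160,72,72,8,"pics/sJ.png")
E
```

```text
12.98 [0.5213 0.0931 0.0599] yawx 95.19 zax [-0.  0. -1.] F [0.26 1.84 1.16] w 0.0001 q [-0.69  0.55  0.51  2.07 -0.45  0.63  0.21]
```

View pics/sJ.png

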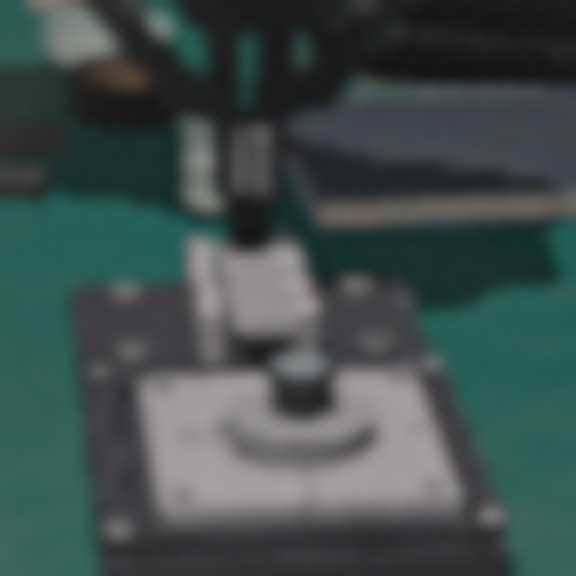

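apply_moves(rows=[{"x": -0.03, "y": 0, "z": 0, "rx": 0, "ry": 0, "rz": 0, "grip": 0}, {"x": -0.07, "y": 0, "z": 0, "rx": 0, "ry": 0, "rz": 0, "grip": 0}, {"x": -0.11, "y": 0, "z": 0, "rx": 0, "ry": 0, "rz": 0, "grip": 0}, {"x": -0.15, "y": 0, "z": 0, "rx": 0, "ry": 0, "rz": 0, "grip": 0}, {"x": -0.19, "y": 0, "z": 0, "rx": 0, "ry": 0, "rz": 0, "grip": 0}, {"x": -0.23, "y": 0, "z": 0, "rx": 0, "ry": 0, "rz": 0, "grip": 0}, {"x": -0.26, "y": 0, "z": 0, "rx": 0, "ry": 0, "rz": 0, "grip": 0}])

```text
t: 13.67
position: [0.5233, 0.0721, 0.0599]
tool_rot: [2.119, 2.319, -0.0]
contact_force: [-0.2, 1.8, -0.4]
gripper_width: 0.0002
```

apply_moves(rows=[{"x": -0.03, "y": 0, "z": 0, "rx": 0, "ry": 0, "rz": 0, "grip": 0}, {"x": -0.06, "y": 0, "z": 0, "rx": 0, "ry": 0, "rz": 0, "grip": 0}, {"x": -0.09, "y": 0, "z": 0, "rx": 0, "ry": 0, "rz": 0, "grip": 0}, {"x": -0.12, "y": 0, "z": 0, "rx": 0, "ry": 0, "rz": 0, "grip": 0}, {"x": -0.14, "y": 0, "z": 0, "rx": 0, "ry": 0, "rz": 0, "grip": 0}])

```text
t: 14.08
position: [0.5242, 0.0611, 0.0599]
tool_rot: [2.119, 2.319, -0.0]
contact_force: [-0.0, 0.7, -0.3]
gripper_width: 0.0
```

```bash
python3 st.py; python3 - <<'E'
from h import *
s=avg("side",2);crop(s,208,160,72,72,8,"pics/sK.png")
E
```

```text
14.08 [0.5242 0.0611 0.0599] yawx 95.18 zax [-0.e+00 -1.e-04 -1.e+00] F [-0.01  0.71 -0.32] w 0.0 q [-0.63  0.55  0.51  2.07 -0.44  0.63  0.27]
```

View pics/sK.png

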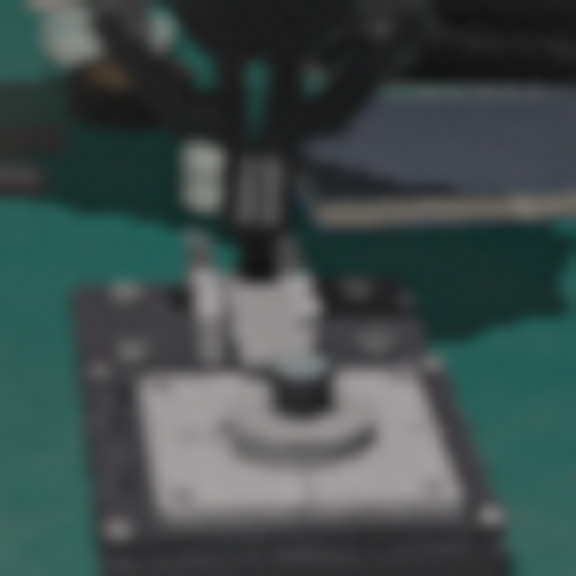

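apply_moves(rows=[{"x": -0.02, "y": 0, "z": 0, "rx": 0, "ry": 0, "rz": 0, "grip": 0}, {"x": -0.04, "y": 0, "z": 0, "rx": 0, "ry": 0, "rz": 0, "grip": 0}, {"x": -0.06, "y": 0, "z": 0, "rx": 0, "ry": 0, "rz": 0, "grip": 0}, {"x": -0.08, "y": 0, "z": 0, "rx": 0, "ry": 0, "rz": 0, "grip": 0}, {"x": -0.1, "y": 0, "z": 0, "rx": 0, "ry": 0, "rz": 0, "grip": 0}])

```text
t: 14.6
position: [0.525, 0.0534, 0.0599]
tool_rot: [-2.118, -2.32, -0.0]
contact_force: [-0.2, 1.5, 0.5]
gripper_width: 0.0003
```

apply_moves(rows=[{"x": -0.01, "y": 0, "z": 0, "rx": 0, "ry": 0, "rz": 0, "grip": 0}, {"x": -0.02, "y": 0, "z": 0, "rx": 0, "ry": 0, "rz": 0, "grip": 0}, {"x": -0.03, "y": 0, "z": 0, "rx": 0, "ry": 0, "rz": 0, "grip": 0}])

```text
t: 14.85
position: [0.5251, 0.0521, 0.0599]
tool_rot: [-2.117, -2.319, -0.001]
contact_force: [-0.9, 6.5, 1.1]
gripper_width: -0.0
```

apply_moves(rows=[{"x": -0.01, "y": 0, "z": 0, "rx": 0, "ry": 0, "rz": 0, "grip": 0}, {"x": -0.02, "y": 0, "z": 0, "rx": 0, "ry": 0, "rz": 0, "grip": 0}])

```text
t: 15.02
position: [0.5251, 0.0519, 0.0599]
tool_rot: [-2.115, -2.32, -0.002]
contact_force: [-2.0, 10.0, 2.4]
gripper_width: -0.0
```

```bash
python3 st.py; python3 - <<'E'
from h import *
s=avg("side",2);crop(s,208,160,72,72,8,"pics/sL.png")
E
```

```text
15.02 [0.5251 0.0519 0.0599] yawx 95.29 zax [-9.0e-04  2.8e-03 -1.0e+00] F [-2.03 10.02  2.4 ] w -0.0 q [-0.61  0.55  0.5   2.07 -0.44  0.63  0.29]
```

View pics/sL.png

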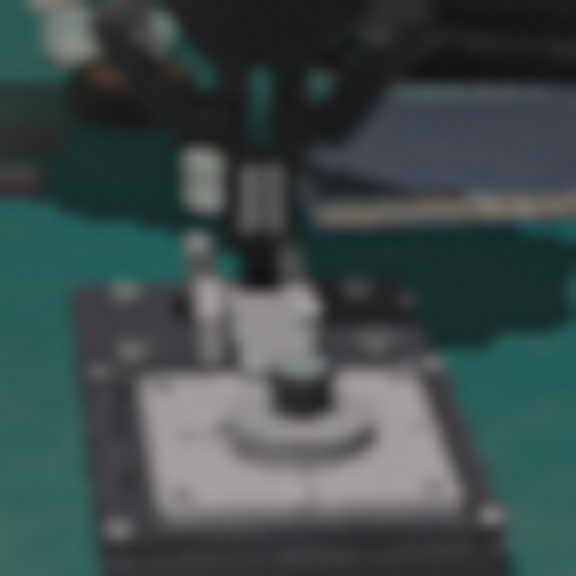

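apply_moves(rows=[{"x": 0.03, "y": 0, "z": 0, "rx": 0, "ry": 0, "rz": 0, "grip": 0}, {"x": 0.1, "y": 0, "z": 0, "rx": 0, "ry": 0, "rz": 0, "grip": 0}, {"x": 0.25, "y": 0, "z": 0, "rx": 0, "ry": 0, "rz": 0, "grip": 0}, {"x": 0.5, "y": 0, "z": -0.2, "rx": 0, "ry": 0, "rz": 0, "grip": 0}, {"x": 0.8, "y": 0, "z": -0.4, "rx": 0, "ry": 0, "rz": 0, "grip": 0}, {"x": 1, "y": 0, "z": -0.5, "rx": 0, "ry": 0, "rz": 0, "grip": 0}, {"x": 1, "y": 0, "z": -0.5, "rx": 0, "ry": 0, "rz": 0, "grip": 0}, {"x": 1, "y": 0, "z": -0.5, "rx": 0, "ry": 0, "rz": 0, "grip": 0}])

```text
t: 15.78
position: [0.5181, 0.1306, 0.1001]
tool_rot: [2.115, 2.322, 0.001]
contact_force: [-0.7, -0.4, -0.8]
gripper_width: 0.0003
```

```bash
python3 st.py; python3 - <<'E'
from h import *
t=avg("top",4);pickle.dump(t,open("topD.pkl","wb"));crop(t,184,165,104,72,7.5,"pics/tD.png")
s=avg("side",3);crop(s,208,170,72,72,8,"pics/sM.png")
E
```

```text
15.78 [0.5181 0.1306 0.1001] yawx 95.34 zax [ 9.e-04  3.e-04 -1.e+00] F [-0.75 -0.44 -0.77] w 0.0003 q [-0.8   0.49  0.56  2.04 -0.39  0.71  0.1 ]
```

View pics/tD.png

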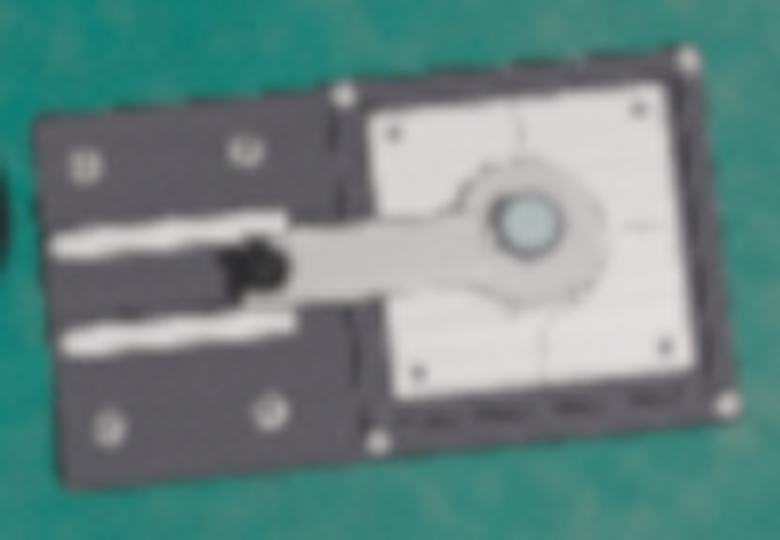

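View pics/sM.png

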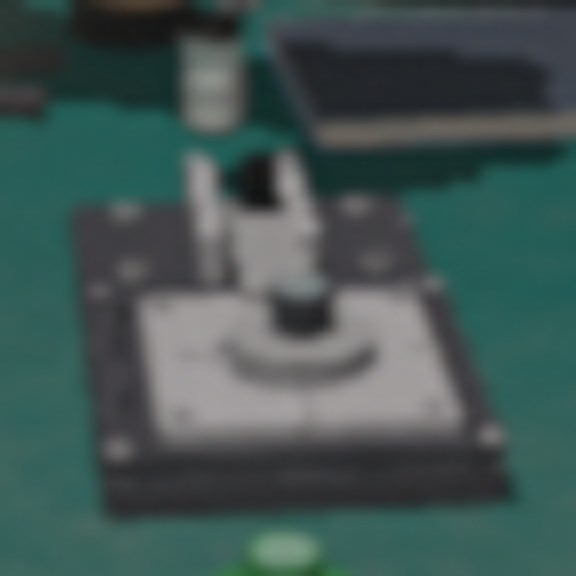

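```bash
python3 - <<'E'
from h import *
a=pickle.load(open("topA.pkl","rb"));b=pickle.load(open("topD.pkl","rb"))
k=8
for n,s in (("A",a),("D",b)):
    g=s["color"].mean(2)[180:225,180:235]
    G=cv2.resize(g.astype(np.float32),None,fx=k,fy=k,interpolation=cv2.INTER_CUBIC)
    for th in (45,55,65):
        m=(G<th).astype(np.uint8);nn,l,st,c=cv2.connectedComponentsWithStats(m)
        i=np.argsort(-st[1:,4])[:2]+1
        for j in i:
            uv=(c[j]+.5)/k-.5+[180,180]
            right=(st[j,0]+st[j,2])/k-.5+180
            print(n,th,st[j],np.round(uv,2),round(right,2),np.round(unproj(s,uv,.053)*1000,1))
# predicted knob top disc + base at 60 vs 55 travel
st=np.array([-.0872,.9962])
k0=np.array([.5195,.0886])
for tr in (0,.054,.056,.058,.060):
    p=k0-st*tr
    print(tr,np.round((proj(a,[[p[0],p[1],.063],[p[0],p[1],.043]])-[184,165]+.5)*7.5-.5,1).tolist())
E
```

```text
A 45 [105 173  14  16 152] [193.43 201.98] 194.38 [[522.3  96.7  53. ]]
A 55 [ 100  165   47   35 1040] [194.34 202.14] 197.88 [[521.9  94.5  53. ]]
A 55 [141 188   8   9  47] [197.68 203.63] 198.12 [[518.   86.2  53. ]]
A 65 [  90  164   65   41 2001] [194.96 202.43] 198.88 [[521.1  92.9  53. ]]
D 45 [   0   67   36  137 2145] [181.99 197.06] 184.0 [[535.  125.1  53. ]]
D 45 [285 157  12  22 213] [215.82 200.6 ] 216.62 [[524.9  41.3  53. ]]
D 55 [   0   50   40  162 3372] [182.08 196.42] 184.5 [[536.6 124.9  53. ]]
D 55 [ 272  147   58   41 1257] [216.48 200.3 ] 220.75 [[525.6  39.6  53. ]]
D 65 [   0   40   44  182 4513] [182.17 195.99] 185.0 [[537.7 124.7  53. ]]
D 65 [ 267  142   65   55 2264] [216.88 200.38] 221.0 [[525.4  38.6  53. ]]
0 [[94.9, 285.1], [102.2, 292.0]]
0.054 [[259.3, 268.2], [263.6, 275.5]]
0.056 [[265.4, 267.6], [269.6, 274.9]]
0.058 [[271.4, 267.0], [275.6, 274.2]]
0.06 [[277.5, 266.4], [281.5, 273.6]]
```

```bash
python3 - <<'E'
from h import *
b=pickle.load(open("topD.pkl","rb"))
c=b["color"][186:206,238:268]
c=np.clip((c-90)*1.7,0,255).astype(np.uint8)
cv2.imwrite("pics/z.png",cv2.resize(c,None,fx=24,fy=24,interpolation=cv2.INTER_CUBIC))
U=lambda p,z:np.round(unproj(b,uncrop(p,184,165,7.5),z)[:,:2]*1000,1)
print("barrel",U([(528,222)],.052), "seat",U([(394,132),(640,108),(665,346),(419,372)],.026).mean(0))
print(find_in("cell","top"))
E
```

```text
barrel [[539.6 -53.6]] seat [537.325 -54.3  ]
[{'box': [251.8, 141.0, 13.2, 17.9], 'score': 0.87}, {'box': [283.3, 145.7, 20.5, 18.4], 'score': 0.86}, {'box': [296.3, 187.7, 21.4, 21.8], 'score': 0.74}, {'box': [245.0, 185.9, 20.4, 22.6], 'score': 0.58}]
```

View pics/z.png

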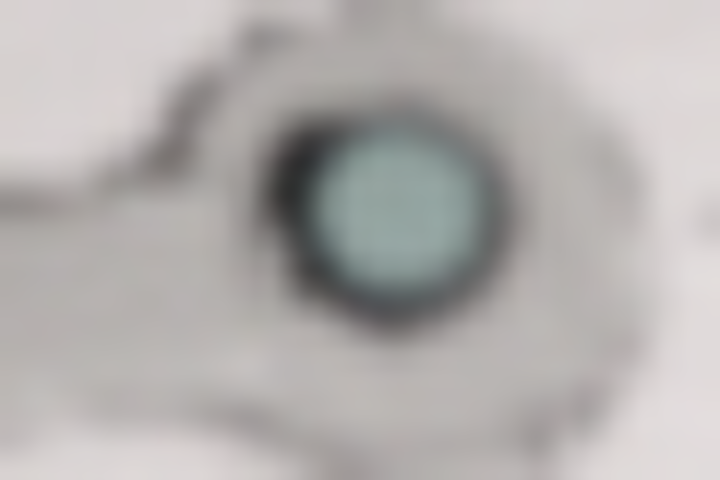

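```bash
python3 - <<'E'
from h import *
b=pickle.load(open("topD.pkl","rb"))
for nm,(u,v,w,h) in {"L":(184,176,24,58),"R":(262,166,24,58)}.items():
    c=np.clip(b["color"][v:v+h,u:u+w],0,255).astype(np.uint8)
    cv2.imwrite(f"pics/z{nm}.png",cv2.resize(c,None,fx=10,fy=10,interpolation=cv2.INTER_CUBIC))
a=cv2.imread("pics/zL.png");d=cv2.imread("pics/zR.png");c=np.clip(b["color"][190:215,205:235],0,255).astype(np.uint8)
e=np.zeros((580,300,3),np.uint8);e[:250]=cv2.resize(c,None,fx=10,fy=10,interpolation=cv2.INTER_CUBIC)
cv2.imwrite("pics/zz.png",np.hstack([a,d,e]))
E
```

```text
(no output)
```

View pics/zz.png

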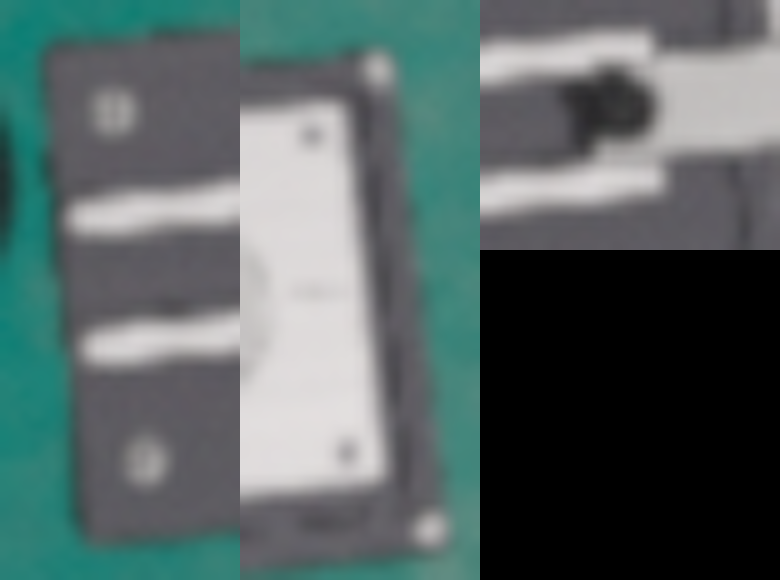

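```bash
python3 - <<'E'
from h import *
b=pickle.load(open("topD.pkl","rb"))
U=lambda p,o,z:unproj(b,uncrop(p,*o,10),z)[:,:2]*1000
L=U([(45,45),(82,542)],(184,176),.016)
ey=np.array([-.0872,.9962])
for z in (.016,.024):
    Rr=U([(155,55),(205,545)],(262,166),z); print("R",np.round(Rr,1),"len",(L.mean(0)-Rr.mean(0))@ey)
    print("nom y-coord from R",(Rr.mean(0)@ey+64).round(1))
print("from L",(L.mean(0)@ey-168).round(1))
for z in (.038,.044,.05):
    f=U([(172,42),(182,180)],(205,190),z).mean(0)@ey; r=U([(68,218),(82,347)],(184,176),z).mean(0)@ey
    print("rails front nom",(f-83).round(1),"rear nom",(r-161).round(1))
k=U([(143,103)],(205,190),.063)[0]@ey; print("knob along",k.round(1))
t=U([((249-205+.5)*10,(197-190)*10)],(205,190),.0435)[0]@ey;print("tip",t.round(1))
E
```

```text
R [[ 604.  -114.9]
 [ 476.8 -124.5]] len 231.15446343227674
nom y-coord from R -102.3
R [[ 602.5 -114.3]
 [ 476.2 -123.9]] len 230.4942149861008
nom y-coord from R -101.7
from L -103.2
rails front nom -102.7 rear nom -102.1
rails front nom -103.0 rear nom -102.8
rails front nom -103.3 rear nom -103.6
knob along -12.9
tip -87.8
```

```bash
python3 st.py; python3 -c "
from rig import *
print(sign_off())"
```

```text
16.18 [0.518  0.1284 0.0996] yawx 95.11 zax [-4.e-04 -4.e-04 -1.e+00] F [-0.22 -0.65  0.26] w -0.0001 q [-0.8   0.49  0.56  2.04 -0.39  0.71  0.1 ]
the job is handed in; nothing more can be done
None
```

The cell is seated, the clip is on its stop, and I handed the job in at about 16 s. No verdict is reported.

**Cell:** I chose the steel one at pixel (253, 189) in the top view and left the two orange ones and the green one alone. I nudged its flange with the shut fingers along the line to the seat, about 12 mm from one side, and never needed a tap from the other side. The highest force I read was about 2.5 N. It dropped in when the barrel top fell about 14 px in the zoomed side picture and the force went to zero. The side view fits a barrel top 52 mm above the bench at the seat centre, which is what a seated cell should show. In the top view the barrel lies about 2 mm from the seat centre and about 6 mm from my estimate of the nominal centre.

**Clip:** I pushed it by its knob with about 2 N of sliding force until it met a hard stop. I read 10 N there, with the command held at that point. I then moved the fingers clear.

**Checks that disagreed:** The picture showed only about 55 mm of clip travel. The stage outline and rails put the knob at stage y ≈ 89.7 mm, and 90 mm is home. They also suggest the clip started about 5 mm forward of fully back, which would explain the difference. The clip tip, blurred in the picture, gave about 15 mm from centre instead of 17 mm.

I moved near none of the bystanders but did not measure them again at the end. Forces were read only at the end of each move, so short peaks in between would not show.

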